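# Pack the measuring set and shut its case

## Robot

A 6-joint arm with a two-finger parallel gripper is mounted at the origin on the work surface. World frame = base frame: x ahead of the robot, y to its left, z up, the work surface at z = 0. Lengths are in m, angles in rad, forces in N, time in s.
With the tool pointing down it reaches from about 0.35 to 0.975 m from the base axis. Payload 4.9 kg.
Tool frame: the origin (TCP) lies on the mounting face of the last link; the fingertips stand 173 mm ahead of it and the grasp point (between the pads) lies 155 mm ahead of it (tcp_to_grasp is the distance from the TCP to the grasp point, in m); z points along the fingers, y is the line along which they close (so a half turn about z gives the same grasp; the last joint's range is limited). The gripper opens to 85 mm and grips with 20 to 120 N. Pads are 22 mm wide; open, the fingers measure 114 mm over their backs; the gripper's body (76 mm by 85 mm) begins 54 mm behind the grasp point. The pads swing forward as they close: fully open they stand 13 mm farther back than shut.
Start: joints at [1.154, 0.053, 1.613, -0, 1.476, -0.119], TCP at [0.183, 0.597, 0.405] pointing down, gripper open.
Joint ranges: [-3.01, 3.01], [-1.01, 2.22], [0.06, 2.58], [-1.02, 4.17], [0.09, 2.62], [-3.14, 3.14]. Speed limits (rad/s): [2.57, 2.57, 3.14, 3.14, 3.14, 3.14].

## Interface

Orientations are given as a rotation vector (axis times angle).
In Python, from station import get_obs, get_image, calibration, finish_job, tcp_to_grasp gives the robot as it stands. The module is installed in compiled form; this text tells all that it offers.
- The arm moves only by the tool arm_command, never from a script. Its argument "plan" is a list that holds one entry, the list of rows, each a list of 6 numbers: the shift along the tool's x, y, z in cm, then the turn, a rotation vector about the tool's x, y, z in rad. A call has 1 to 12 rows; each row is the pose to reach, as a shift and turn from the pose commanded when the call began, along the tool's axes at that moment; what a row does not reach only later rows make up. A row lasts 1/12 s, in which the tool goes at most 41.7 mm and 7.16 degrees, less where a joint would pass 70% of its speed; a pose out of reach is approached as far as the arm can. A call with a gripper value outside its range is refused whole. "gripper" is the closure, from -1 (fully open) to 1 (shut), set as the call begins (left out, the last holds). The fingers move at their own pace and stop on an object; "force" is the grip in N (left out, the last holds). Time passes only in rows, so rows that repeat a pose let the fingers close. It gives the time, the measured TCP pose, the force, the opening and the grip force at its end, in the units of the state.
- get_obs(): the state, without advancing time (a new reading comes with each control period).
- get_image(name): name is "side" or "top"; returns (picture, depth): 384x512x3 uint8, blue, green, red; 384x512 float32, m along the optical axis (not along the pixel's ray), 0 where there is no reading.
- calibration(name): a dict with "fx", "fy", "cx", "cy" (pixels), "dist" ([k1, k2, p1, p2, k3] as OpenCV has them; the pictures are not rectified), "pose" (4x4, takes a point from camera to world coordinates). Camera axes: x right, y up, looking along -z (the intrinsics and any distortion apply to the point x, -y, -z); pixel columns grow to the right and rows downward; lengths in m; the calibration is good to about 2 mm. A picture is of the moment at which its call begins. calibration takes no time and is no camera call.
- finish_job(): hands the job in; it is judged then, once.
The state is a dict: "t": time; "q": joint angles; "dq": joint speeds; "effort": joint torques, N m; "tool_pos": TCP position; "tool_rot": TCP orientation; "contact_force": force on the tool from outside, world axes, zero at the start; "wrist_torque": the same for the moment, N m; "opening": finger opening in m; "grip_force": force on a finger pad.
Only numpy, scipy, OpenCV 4.12 (cv2) and the standard library are available. Lean on these libraries where they do the work, as an engineer would, in place of code of your own. Each camera call takes 0.05 s, during which the arm holds its last target. There are 200 camera calls.

## Task

Pack the measuring set into the open blue case: the ring with the open bore into the round nest, the block with the V groove into the square nest, and the long bar into the long slot, each standing upright and fully down on the case floor. Leave the look-alikes (solid cylinder, plain block, short bar) where they stand. When the three are in, lower the lid until it is fully shut.

Things in the scene. Friction and masses are not known exactly. Their poses are not given: they have to be found in the camera images.
- ring: Setting ring: dark steel ring standing on its flat end, outside diameter 46 mm, through bore 32 mm (an open hole seen from above), 40 mm high, about 0.27 kg. Belongs in the case. Origin: centre of its underside, z up. 
- vee_block: Vee block: dark steel block 44 (x) x 40 (y) x 40 (z) mm with a bright V-shaped groove, 34 mm wide and 17 mm deep, along x in its top, about 0.4 kg. The four sides are flat, full 40 mm height at the y faces. Belongs in the case. Origin: centre of its underside, z up. 
- long_bar: Long parallel: dark steel bar 90 (x) x 18 (y) x 36 (z) mm, standing on its narrow face, about 0.42 kg. Belongs in the case. Origin: centre of its underside, z up. 
- plug: Look-alike of the ring: solid dark steel cylinder without a bore, diameter 46 mm, 40 mm high. Does not belong; leave it. Origin: centre of its underside, z up. 
- plain_block: Look-alike of the vee block: plain dark steel block 44 x 40 x 40 mm without a groove. Does not belong; leave it. Origin: centre of its underside, z up. 
- short_bar: Look-alike of the long parallel: dark steel bar only 56 (x) x 18 (y) x 36 (z) mm. Does not belong; leave it. Origin: centre of its underside, z up. 
- nest_round: Fixed grey insert in the blue case, 120 x 72 x 8 mm, on the case floor, cut right through: a round hole, diameter 61 mm, in its middle, for the ring. Origin: centre of its underside = top of the case floor, 5 mm above the table; z up, x along the 120 mm. The three nests share one yaw.
- nest_square: Fixed grey insert in the blue case, 120 x 72 x 8 mm, on the case floor, cut right through: an opening 63 (x) x 59 (y) mm in its middle, for the vee block in any quarter-turn. Origin, axes as nest_round. The nests lie in a row along their y, in any order, 75 mm apart.
- nest_slot: Fixed grey insert in the blue case, 120 x 72 x 8 mm, on the case floor, cut right through: a slot 109 (x) x 37 (y) mm in its middle, for the long bar, lying along x. Origin, axes as nest_round. Case: fixed blue open box, outside 140 (nests' x) x 246 (y) x 55 mm high, walls 5 mm, centred on the middle nest.
- lid (a joint): Lid angle, rad: 0 shut, 1.57 upright, most 2.0 (leaning out); starts at 1.65 to 1.95. Hinge line parallel to the nests' y, 70 mm from the case's centre towards the nests' +x (robot's left), 55.5 mm above the table. Blue plate 140 x 246 x 8 mm, top at 63.5 mm when shut, black tab on the free edge. Stiff hinge, stays at any angle; 1 to 3 N at 120 mm from the hinge push it shut.
There are look-alikes about, which are no part of the job. What is shaped like the ring but green or red is not meant.

How it is judged:
By the outcome, as a careful person would: the job done as asked, in the order asked, and still so for the second after the job is handed in, with the robot touching nothing.
It also fails if it takes over 99 s, if anything falls off the work surface, if the arm or the gripper's body presses on something with over 40 N, if the wrist force passes 120 N, or if a joint passes its speed limit or range.

## Working session

There is one attempt and no reset: what is moved stays moved. The work goes in short steps, Python scripts to look and compute and a tool call to move; the robot and the scene stay as the last step left them, time stands still between calls to the robot, and variables do not carry over. Pictures are saved under pics/ and viewed, at most 14 in all, crops included, and the job is handed in when it is done.

Besides the shell and the picture viewer there is one more tool, called by a JSON object that holds its "name" and its "arguments", one argument or row to a line. arm_command: Moves the arm, as the interface text tells. Its arguments: {"type":"object","properties":{"plan":{"type":"array"},"gripper":{"type":"number"},"force":{"type":"number"}},"required":["plan"]}

```bash
mkdir -p pics
cat > h.py <<'E'
import numpy as np, cv2
from station import *
from scipy.spatial.transform import Rotation as R
def cloud(name):
    im,d=get_image(name); c=calibration(name)
    K=np.array([[c['fx'],0,c['cx']],[0,c['fy'],c['cy']],[0,0,1]])
    v,u=np.mgrid[:384,:512]
    p=cv2.undistortPoints(np.stack([u,v],-1).reshape(-1,1,2).astype(np.float64),K,np.array(c['dist'])).reshape(384,512,2)
    P=np.stack([p[...,0]*d,-p[...,1]*d,-d],-1)
    W=P@c['pose'][:3,:3].T+c['pose'][:3,3]
    W[d==0]=np.nan
    return im,W
E
python3 - <<'E'
from h import *
o=get_obs(); print(o['t'],o['tool_pos'],o['tool_rot'],o['opening'],tcp_to_grasp)
for n in('top','side'):
    im,W=cloud(n); cv2.imwrite(f'pics/{n}0.png',im); np.save(n+'0.npy',W); print(calibration(n)['pose'].round(3))
a,b=[cv2.imread(f'pics/{n}0.png') for n in('top','side')]
E
```

```text
0.0 [0.18330463 0.59723854 0.40345855] [-0.46608449 -3.10630336  0.00312214] 0.08526434939471095 0.1547
[[ 0.02   0.995 -0.102  0.465]
 [-1.     0.022  0.012 -0.046]
 [ 0.014  0.102  0.995  1.015]
 [ 0.     0.     0.     1.   ]]
[[-0.95   0.19  -0.247  0.28 ]
 [-0.311 -0.624  0.716  0.683]
 [-0.017  0.758  0.653  0.739]
 [ 0.     0.     0.     1.   ]]
```

View pics/top0.png

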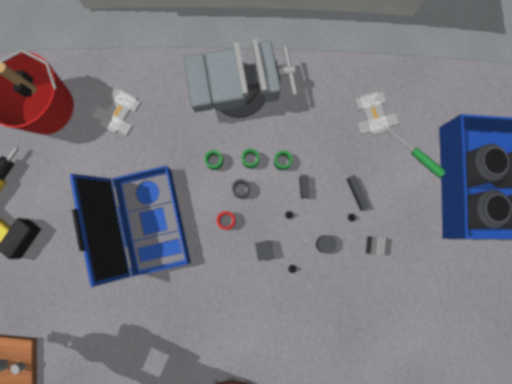

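View pics/side0.png

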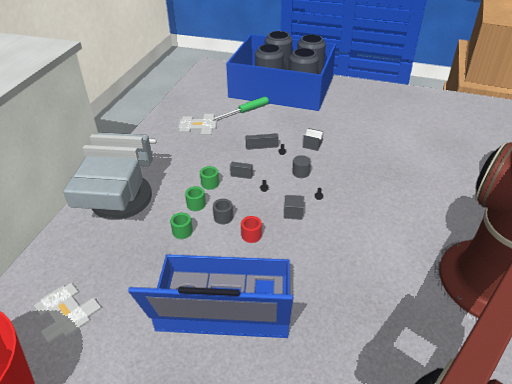

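The top view shows the ring at (241,189), the vee block at (378,245) and the long bar at (358,193). The look-alikes are at (327,244), (264,251) and (306,187), and small pegs stand at (290,215), (352,217) and (293,269). In the case, the round nest is at (148,192), the square at (153,220) and the slot at (159,250), with the lid open on the left.

Run:
```python
from h import *
W=np.load('top0.npy'); im=cv2.imread('pics/top0.png')
tz=W[200:300,200:420,2]; print('table z',np.nanmedian(tz))
def obj(n,u,v,r,zl,zh):
    S=W[v-r:v+r+1,u-r:u+r+1].reshape(-1,3); S=S[(S[:,2]>zl)&(S[:,2]<zh)]
    b=cv2.minAreaRect((S[:,:2]*1000).astype(np.float32)); print(n,len(S),'c',np.round(b[0],1),'wh',np.round(b[1],1),'ang',round(b[2],1),'mean',(S.mean(0)*1000).round(1),'ztop',np.percentile(S[:,2],95).round(4))
for n,u,v,r in [('ring',241,189,13),('vee',378,245,16),('long',358,193,21),('short',306,187,16),('plug',327,244,14),('plain',264,251,14),('red',227,220,12),('green',283,160,12),('peg1',290,215,8),('peg2',352,217,8),('peg3',293,269,8)]:
    obj(n,u,v,r,.02 if 'peg' not in n else .008,.07)
# case: rim points
S=W[150:290,60:200].reshape(-1,3)
C=S[(S[:,2]>.050)&(S[:,2]<.060)]; b=cv2.minAreaRect((C[:,:2]*1000).astype(np.float32)); print('rim',b)
# blue holes in nests
hsv=cv2.cvtColor(im,cv2.COLOR_BGR2HSV)
for n,u,v,r in [('round',148,192,15),('square',153,220,16),('slot',159,250,25)]:
    m=np.zeros((384,512),bool); m[v-r:v+r+1,u-r:u+r+1]=1
    m&=(hsv[...,1]>150)&(hsv[...,0]>100)&(hsv[...,0]<130)
    k,l=cv2.connectedComponents(m.astype(np.uint8)); S=W[(l==l[v,u])]
    b=cv2.minAreaRect((S[:,:2]*1000).astype(np.float32)); print(n,l[v,u],len(S),b,(S.mean(0)*1000).round(1))
L=W[150:290,60:130].reshape(-1,3); L=L[L[:,2]>.075]; c=L.mean(0); n=np.linalg.svd(L-c,full_matrices=False)[2][2]; print('lid',c,n,'top',np.percentile(L[:,2],99.5), L[:,:2].min(0),L[:,:2].max(0))
Ws=np.load('side0.npy'); print('side table',np.nanmedian(Ws[150:250,330:400,2]))
cv2.imwrite('pics/crop.png',cv2.resize(im[140:300,60:400],None,fx=2.3,fy=2.3,interpolation=cv2.INTER_CUBIC))
```

```text
table z -0.0001206998911393864
ring 164 c [586.8 -15.2] wh [43.4 44.3] ang 0.1 mean [587.  -15.5  37.3] ztop 0.0418
vee 330 c [ 450.7 -356. ] wh [42.6 44.2] ang 85.3 mean [ 451.3 -355.    32.8] ztop 0.0416
long 295 c [ 583.6 -309.9] wh [87.6 19.9] ang 24.7 mean [ 583.3 -308.    34.1] ztop 0.0385
short 178 c [ 597.2 -170.7] wh [56.4 18.5] ang 4.5 mean [ 596.6 -170.    35. ] ztop 0.0389
plug 294 c [ 453.  -226.2] wh [43.9 44.2] ang 0.8 mean [ 453.4 -225.8   38.9] ztop 0.0425
plain 302 c [436.1 -76. ] wh [44.2 40. ] ang 11.8 mean [436.1 -76.   39.3] ztop 0.0421
red 156 c [506.9  19.5] wh [43.8 44.1] ang 0.3 mean [507.6  20.3  38.1] ztop 0.042
green 160 c [ 660.6 -116.7] wh [41.2 42. ] ang 1.5 mean [ 659.8 -117.    36.6] ztop 0.0418
peg1 36 c [ 525.9 -137.7] wh [18.2 17.9] ang 61.6 mean [ 525.5 -136.7   16.5] ztop 0.0291
peg2 45 c [ 521.9 -296.3] wh [20.4 17.8] ang 0.8 mean [ 522.3 -295.1   15.7] ztop 0.0294
peg3 38 c [ 390.1 -145.4] wh [17.  17.4] ang 76.3 mean [ 391.3 -144.3   16.3] ztop 0.0298
rim ((500.25372314453125, 207.2194061279297), (246.2071990966797, 144.06930541992188), 14.366219520568848)
round 2 347 ((576.1837158203125, 227.43212890625), (34.24742889404297, 54.063194274902344), 36.82650375366211) [nan nan nan]
square 1 464 ((501.4710388183594, 207.8635711669922), (54.126060485839844, 55.199195861816406), 15.942858695983887) [nan nan nan]
slot 3 516 ((428.2793273925781, 188.7817840576172), (26.341054916381836, 103.61454010009766), 16.099225997924805) [nan nan nan]
lid [0.47572111 0.29917495 0.1426157 ] [ 0.23354349 -0.91917216  0.31714348] top 0.19992994580528017 [0.35321526 0.25041472] [0.59897523 0.34868569]
side table -0.0005652176866151604
```

View pics/crop.png

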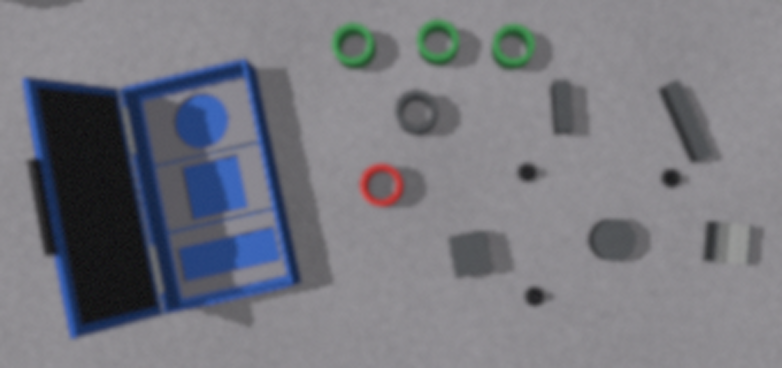

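```bash
cat >> h.py <<'E'
def go(x,y,z,yaw):
    "print shift (cm, tool axes) and turn from the present pose to a tool-down pose with tool y (closing line) at yaw deg"
    o=get_obs(); r0=R.from_rotvec(o['tool_rot'])
    best=None
    for k in(0,180):
        a=np.radians(yaw+k); Y=np.array([np.cos(a),np.sin(a),0]); Z=np.array([0,0,-1.]); r1=R.from_matrix(np.stack([np.cross(Y,Z),Y,Z],1))
        t=(r0.inv()*r1).as_rotvec()
        if best is None or np.linalg.norm(t)<np.linalg.norm(best): best=t
    d=r0.inv().apply(np.array([x,y,z])-o['tool_pos'])*100
    print('go',d.round(2),best.round(3),'rows>=',round(max(np.linalg.norm(d)/4.17,np.linalg.norm(best)/.125),1))
E
python3 - <<'E'
from h import *
go(.587,-.015,.40,104.4); go(.587,-.015,.25,104.4)
print(R.from_rotvec(get_obs()['tool_rot']).as_matrix().round(3))
E
```

```text
go [-56.56 -46.69   0.43] [-0.002 -0.001 -0.549] rows>= 17.6
go [-56.57 -46.66  15.43] [-0.002 -0.001 -0.549] rows>= 18.0
[[-0.956  0.293 -0.001]
 [ 0.293  0.956 -0.002]
 [ 0.    -0.002 -1.   ]]
```

{"name": "arm_command", "arguments": {
  "plan": [
    [[-56.6,-46.7,0,0,0,-0.55],[-56.6,-46.7,0,0,0,-0.55],[-56.6,-46.7,0,0,0,-0.55],[-56.6,-46.7,0,0,0,-0.55],[-56.6,-46.7,0,0,0,-0.55],[-56.6,-46.7,0,0,0,-0.55],[-56.6,-46.7,0,0,0,-0.55],[-56.6,-46.7,0,0,0,-0.55],[-56.6,-46.7,0,0,0,-0.55],[-56.6,-46.7,0,0,0,-0.55],[-56.6,-46.7,0,0,0,-0.55],[-56.6,-46.7,0,0,0,-0.55]]
  ],
  "gripper": -1,
  "force": 60
}}

```text
t: 1.1
tool_pos: [0.4558, 0.1834, 0.4045]
tool_rot: [0.395, -3.117, -0.0]
contact_force: [0.6, 1.3, -0.4]
opening: 0.0856
grip_force: 0.0
```

Run:
```python
from h import *
o=get_obs();print(o['tool_pos'],o['q'],o['t'])
go(.587,-.015,.25,104.4)
```

```text
[0.45578062 0.18338471 0.40445252] [ 2.30899733e-01 -2.75864881e-01  1.91599900e+00  1.02658099e-04
  1.50154177e+00 -1.59208682e+00] 1.1
go [ -7.76 -22.49  15.44] [ 0.    -0.     0.001] rows>= 6.8
```

{"name": "arm_command", "arguments": {
  "plan": [
    [[-7.8,-22.5,15.4,0,0,0],[-7.8,-22.5,15.4,0,0,0],[-7.8,-22.5,15.4,0,0,0],[-7.8,-22.5,15.4,0,0,0],[-7.8,-22.5,15.4,0,0,0],[-7.8,-22.5,15.4,0,0,0],[-7.8,-22.5,15.4,0,0,0],[-7.8,-22.5,15.4,0,0,0],[-7.8,-22.5,15.4,0,0,0],[-7.8,-22.5,15.4,0,0,0]]
  ]
}}

```text
t: 1.93
tool_pos: [0.5869, -0.0129, 0.2506]
tool_rot: [0.395, -3.116, -0.001]
contact_force: [-0.4, -0.7, -0.4]
opening: 0.0854
grip_force: 0.0
```

Run:
```python
from h import *
o=get_obs();print(o['tool_pos'],o['q'],o['t'])
go(.587,-.015,.183,104.4)
```

```text
[ 0.58686597 -0.01285422  0.25064061] [-1.48710610e-01  1.07425961e-01  1.82483070e+00  3.98190039e-04
  1.21000392e+00 -1.97164061e+00] 1.9333
go [ 0.04 -0.22  6.76] [ 0.001 -0.     0.001] rows>= 1.6
```

{"name": "arm_command", "arguments": {
  "plan": [
    [[0,-0.2,2.2,0,0,0],[0,-0.2,4.5,0,0,0],[0,-0.2,6.7,0,0,0],[0,-0.2,6.7,0,0,0],[0,-0.2,6.7,0,0,0]]
  ]
}}

```text
t: 2.35
tool_pos: [0.5869, -0.0138, 0.1838]
tool_rot: [0.397, -3.115, -0.001]
contact_force: [-0.3, -0.2, -0.6]
opening: 0.0854
grip_force: 0.0
```

{"name": "arm_command", "arguments": {
  "plan": [
    [[0,0,0,0,0,0],[0,0,0,0,0,0],[0,0,0,0,0,0],[0,0,0,0,0,0],[0,0,0,0,0,0],[0,0,0,0,0,0],[0,0,0,0,0,0],[0,0,0,0,0,0]]
  ],
  "gripper": 1,
  "force": 60
}}

```text
t: 3.02
tool_pos: [0.5886, -0.0148, 0.1862]
tool_rot: [-0.395, 3.113, 0.0]
contact_force: [-1.2, 2.3, 6.5]
opening: 0.0436
grip_force: 62.3
```

{"name": "arm_command", "arguments": {
  "plan": [
    [[0,0,-3,0,0,0],[0,0,-6,0,0,0],[0,0,-9.5,0,0,0],[0,0,-9.5,0,0,0]]
  ]
}}

```text
t: 3.35
tool_pos: [0.59, -0.0154, 0.2872]
tool_rot: [-0.394, 3.104, -0.006]
contact_force: [2.1, -0.1, -1.0]
opening: 0.0438
grip_force: 62.9
```

Run:
```python
from h import *
go(.5734,.2262,.275,104.4)
```

```text
go [-4.4  23.81  1.14] [-0.006  0.012  0.001] rows>= 5.8
```

Run:
```python
from h import *
im,W=cloud('side'); cv2.imwrite('pics/s1.png',cv2.resize(im[120:300,100:340],None,fx=3,fy=3))
```

```text
(no output)
```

View pics/s1.png

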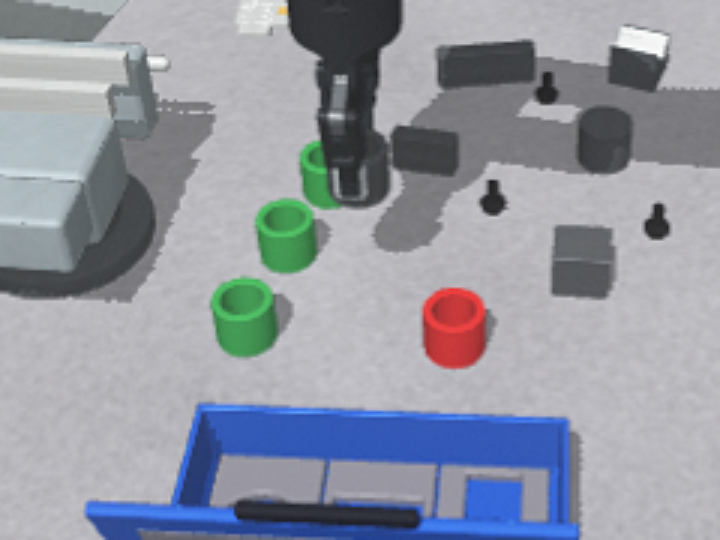

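Run:
```python
from h import *
o=get_obs();im,W=cloud('side'); S=W.reshape(-1,3); t=o['tool_pos']
m=(np.abs(S[:,0]-t[0])<.06)&(np.abs(S[:,1]-t[1])<.06)&(S[:,2]>.06)&(S[:,2]<.16); S=S[m]
a=np.radians(104.4); Y=np.array([np.cos(a),np.sin(a)]); X=np.array([Y[1],-Y[0]])
print(t)
for z in np.arange(.07,.16,.006):
    q=S[np.abs(S[:,2]-z)<.003]
    if len(q): d=q[:,:2]-t[:2]; print(z.round(3),len(q),'X',(d@X).min().round(3),(d@X).max().round(3),'Y',(d@Y).min().round(3),(d@Y).max().round(3))
```

```text
[ 0.58919441 -0.01532033  0.28400981]
0.094 1 X -0.01 -0.01 Y 0.018 0.018
0.1 32 X -0.024 0.02 Y 0.003 0.023
0.106 41 X -0.024 0.019 Y 0.002 0.023
0.112 26 X -0.025 0.018 Y 0.004 0.028
0.118 41 X -0.025 0.018 Y -0.016 0.034
0.124 53 X -0.025 0.017 Y -0.019 0.036
0.13 49 X -0.025 0.01 Y -0.017 0.036
0.136 80 X -0.025 0.01 Y -0.027 0.036
0.142 20 X -0.02 0.004 Y -0.028 0.036
0.148 2 X -0.012 -0.002 Y -0.025 0.028
0.154 8 X -0.014 -0.004 Y -0.032 0.033
```

Run:
```python
from h import *
go(.5763,.2269,.285,104.4)
```

```text
go [-4.9  23.73 -0.44] [-0.002  0.004  0.001] rows>= 5.8
```

{"name": "arm_command", "arguments": {
  "plan": [
    [[-0.8,3.9,-0.4,0,0,0],[-1.6,7.8,-0.4,0,0,0],[-2.4,11.7,-0.4,0,0,0],[-3.2,15.6,-0.4,0,0,0],[-4,19.5,-0.4,0,0,0],[-4.6,22.3,-0.4,0,0,0],[-4.9,23.7,-0.4,0,0,0],[-4.9,23.7,-0.4,0,0,0],[-4.9,23.7,-0.4,0,0,0],[-4.9,23.7,-0.4,0,0,0]]
  ]
}}

```text
t: 4.28
tool_pos: [0.5756, 0.2257, 0.2812]
tool_rot: [0.394, -3.114, 0.002]
contact_force: [-0.3, 0.2, -2.7]
opening: 0.0433
grip_force: 63.0
```

Run:
```python
from h import *
go(.5763,.2269,.192,104.4)
```

```text
go [-0.12  0.1   8.92] [-0.001 -0.003  0.   ] rows>= 2.1
```

{"name": "arm_command", "arguments": {
  "plan": [
    [[-0.1,0.1,2.2,0,0,0],[-0.1,0.1,4.4,0,0,0],[-0.1,0.1,6,0,0,0],[-0.1,0.1,7.2,0,0,0],[-0.1,0.1,8,0,0,0],[-0.1,0.1,8.5,0,0,0],[-0.1,0.1,8.8,0,0,0],[-0.1,0.1,8.8,0,0,0]]
  ]
}}

```text
t: 4.95
tool_pos: [0.5768, 0.2277, 0.1948]
tool_rot: [-0.394, 3.117, -0.0]
contact_force: [0.5, 0.5, -4.1]
opening: 0.0435
grip_force: 63.0
```

{"name": "arm_command", "arguments": {
  "plan": [
    [[0,0,0.15,0,0,0],[0,0,0.3,0,0,0],[0,0,0.3,0,0,0],[0,0,0.3,0,0,0]]
  ]
}}

```text
t: 5.28
tool_pos: [0.5767, 0.2281, 0.1922]
tool_rot: [-0.395, 3.116, 0.0]
contact_force: [0.6, 0.2, -2.0]
opening: 0.044
grip_force: 63.0
```

{"name": "arm_command", "arguments": {
  "plan": [
    [[0,0,0.1,0,0,0],[0,0,0.2,0,0,0],[0,0,0.2,0,0,0]]
  ]
}}

```text
t: 5.53
tool_pos: [0.5769, 0.2281, 0.1912]
tool_rot: [-0.395, 3.116, -0.0]
contact_force: [-3.0, -0.3, 5.2]
opening: 0.0437
grip_force: 63.9
```

{"name": "arm_command", "arguments": {
  "plan": [
    [[0,0,0,0,0,0],[0,0,0,0,0,0],[0,0,0,0,0,0],[0,0,0,0,0,0],[0,0,0,0,0,0]]
  ],
  "gripper": -0.6
}}

```text
t: 5.95
tool_pos: [0.5766, 0.228, 0.1898]
tool_rot: [-0.395, 3.116, 0.0]
contact_force: [0.4, 0.8, 0.2]
opening: 0.0684
grip_force: 0.0
```

{"name": "arm_command", "arguments": {
  "plan": [
    [[0,0,-2,0,0,0],[0,0,-5,0,0,0],[0,0,-9,0,0,0],[0,0,-13,0,0,0],[0,0,-13,0,0,0]]
  ]
}}

```text
t: 6.37
tool_pos: [0.5791, 0.2287, 0.3304]
tool_rot: [-0.393, 3.1, 0.003]
contact_force: [0.9, 0.4, 0.9]
opening: 0.0684
grip_force: 0.0
```

Run:
```python
from h import *
go(.451,-.356,.32,86)
```

```text
go [ 27.02 -53.42   0.59] [0.003 0.017 0.322] rows>= 14.4
```

{"name": "arm_command", "arguments": {
  "plan": [
    [[27,-53.4,0.6,0,0,0.32],[27,-53.4,0.6,0,0,0.32],[27,-53.4,0.6,0,0,0.32],[27,-53.4,0.6,0,0,0.32],[27,-53.4,0.6,0,0,0.32],[27,-53.4,0.6,0,0,0.32],[27,-53.4,0.6,0,0,0.32],[27,-53.4,0.6,0,0,0.32],[27,-53.4,0.6,0,0,0.32],[27,-53.4,0.6,0,0,0.32],[27,-53.4,0.6,0,0,0.32],[27,-53.4,0.6,0,0,0.32]]
  ],
  "gripper": -1
}}

```text
t: 7.37
tool_pos: [0.4686, -0.2623, 0.3148]
tool_rot: [0.107, 3.139, -0.001]
contact_force: [1.1, -0.7, 0.2]
opening: 0.0856
grip_force: 0.0
```

Run:
```python
from h import *
go(.451,-.356,.25,86)
W=None
im,W=cloud('top')
np.save('top1.npy',W); cv2.imwrite('pics/top1.png',im)
cv2.imwrite('pics/top1c.png',np.hstack([cv2.resize(im[160:290,110:200],None,fx=4,fy=4),cv2.resize(im[170:300,300:400],None,fx=4,fy=4)]))
```

```text
go [ 1.12 -9.46  6.49] [-0.     0.001  0.002] rows>= 2.8
```

View pics/top1c.png

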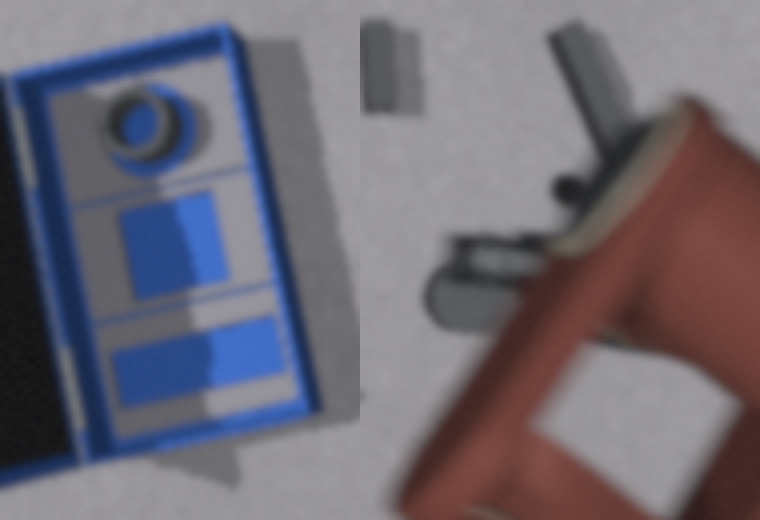

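The crop shows the ring (143,124) inside the round nest (155,130), with the offset as expected from parallax. I'll check its top height and go on to the vee block.

Run:
```python
from h import *
W=np.load('top1.npy')
S=W[170:215,125:175].reshape(-1,3)
S=S[(np.hypot(S[:,0]-.5734,S[:,1]-.2262)<.04)]
T=S[S[:,2]>.03]; print('ring top',len(T),np.percentile(T[:,2],[10,50,90,97]).round(4),cv2.minAreaRect((T[:,:2]*1000).astype(np.float32)))
W0=np.load('top0.npy'); print('before, top pct',np.nanpercentile(W0[183:196,234:248,2],[50,90,97]))
go(.451,-.356,.25,86)
```

```text
ring top 182 [0.0339 0.0427 0.0459 0.0469] ((575.6561279296875, 225.37118530273438), (44.53434753417969, 43.49113464355469), 44.51493835449219)
before, top pct [0.00173085 0.04034966 0.04096883]
go [ 0.98 -8.86  6.57] [-0.006  0.    -0.003] rows>= 2.7
```

{"name": "arm_command", "arguments": {
  "plan": [
    [[1.1,-9.4,6.5,0,0,0],[1.1,-9.4,6.5,0,0,0],[1.1,-9.4,6.5,0,0,0],[1.1,-9.4,6.5,0,0,0],[1.1,-9.4,6.5,0,0,0],[1.1,-9.4,6.5,0,0,0]]
  ]
}}

```text
t: 7.92
tool_pos: [0.4523, -0.3531, 0.25]
tool_rot: [0.107, 3.139, 0.0]
contact_force: [0.9, -0.4, -0.6]
opening: 0.0851
grip_force: 0.0
```

Run:
```python
from h import *
go(.451,-.356,.183,86)
```

```text
go [ 0.12 -0.3   6.7 ] [0.    0.    0.002] rows>= 1.6
```

{"name": "arm_command", "arguments": {
  "plan": [
    [[0.1,-0.3,2.2,0,0,0],[0.1,-0.3,4.5,0,0,0],[0.1,-0.3,6.5,0,0,0],[0.1,-0.3,6.5,0,0,0],[0.1,-0.3,6.5,0,0,0]]
  ]
}}

```text
t: 8.33
tool_pos: [0.4513, -0.3551, 0.1849]
tool_rot: [-0.104, -3.139, -0.001]
contact_force: [-0.4, -0.6, 1.0]
opening: 0.0852
grip_force: 0.0
```

{"name": "arm_command", "arguments": {
  "plan": [
    [[0,0,0,0,0,0],[0,0,0,0,0,0],[0,0,0,0,0,0],[0,0,0,0,0,0],[0,0,0,0,0,0],[0,0,0,0,0,0],[0,0,0,0,0,0],[0,0,0,0,0,0]]
  ],
  "gripper": 1,
  "force": 60
}}

```text
t: 9.0
tool_pos: [0.4516, -0.3567, 0.1866]
tool_rot: [0.107, 3.138, -0.001]
contact_force: [0.0, 2.4, 6.9]
opening: 0.0393
grip_force: 63.3
```

{"name": "arm_command", "arguments": {
  "plan": [
    [[0,0,-2,0,0,0],[0,0,-5,0,0,0],[0,0,-8,0,0,0],[0,0,-10,0,0,0],[0,0,-10,0,0,0],[0,0,-10,0,0,0]]
  ]
}}

```text
t: 9.5
tool_pos: [0.4509, -0.3565, 0.2851]
tool_rot: [0.107, 3.139, -0.002]
contact_force: [-0.6, 0.8, -5.1]
opening: 0.0392
grip_force: 62.4
```

Run:
```python
from h import *
o=get_obs();im,W=cloud('side'); S=W.reshape(-1,3); t=o['tool_pos']
m=(np.abs(S[:,0]-t[0])<.06)&(np.abs(S[:,1]-t[1])<.06)&(S[:,2]>.06)&(S[:,2]<.16); S=S[m]
a=np.radians(86); Y=np.array([np.cos(a),np.sin(a)]); X=np.array([Y[1],-Y[0]])
print(t)
for z in np.arange(.07,.16,.006):
    q=S[np.abs(S[:,2]-z)<.003]
    if len(q): d=q[:,:2]-t[:2]; print(z.round(3),len(q),'X',(d@X).min().round(3),(d@X).max().round(3),'Y',(d@Y).min().round(3),(d@Y).max().round(3))
go(.5008,.2075,.29,104.4)
```

```text
[ 0.45085942 -0.35645586  0.28509569]
0.1 30 X -0.023 0.021 Y -0.014 0.022
0.106 38 X -0.023 0.02 Y -0.007 0.023
0.112 26 X -0.023 0.02 Y -0.011 0.026
0.118 34 X -0.023 0.021 Y -0.021 0.03
0.124 45 X -0.023 0.022 Y -0.017 0.034
0.13 64 X -0.023 0.022 Y -0.015 0.035
0.136 56 X -0.023 0.019 Y -0.021 0.033
0.142 34 X -0.019 0.016 Y -0.025 0.034
0.148 21 X -0.011 0.003 Y -0.03 0.035
0.154 10 X -0.013 0.004 Y -0.032 0.038
go [-1.21 56.56 -0.61] [ 0.002 -0.001 -0.319] rows>= 13.6
```

{"name": "arm_command", "arguments": {
  "plan": [
    [[-0.1,4,-0.6,0,0,-0.03],[-0.2,8,-0.6,0,0,-0.06],[-0.3,12,-0.6,0,0,-0.09],[-0.4,16,-0.6,0,0,-0.12],[-0.5,20,-0.6,0,0,-0.15],[-0.6,24,-0.6,0,0,-0.18],[-0.6,28,-0.6,0,0,-0.21],[-0.7,32,-0.6,0,0,-0.24],[-0.8,36,-0.6,0,0,-0.27],[-0.9,40,-0.6,0,0,-0.3],[-0.9,44,-0.6,0,0,-0.32],[-1,48,-0.6,0,0,-0.32]]
  ]
}}

```text
t: 10.55
tool_pos: [0.4918, 0.1237, 0.2873]
tool_rot: [0.396, -3.111, 0.0]
contact_force: [1.1, -0.7, -4.0]
opening: 0.039
grip_force: 63.0
```

Run:
```python
from h import *
go(.5008,.2075,.28,104.4)
```

```text
go [-2.97  7.89  0.72] [ 0.001 -0.005  0.002] rows>= 2.0
```

{"name": "arm_command", "arguments": {
  "plan": [
    [[-1.2,3,0.7,0,0,0],[-2.4,6,0.7,0,0,0],[-3,7.9,0.7,0,0,0],[-3,7.9,0.7,0,0,0],[-3,7.9,0.7,0,0,0],[-3,7.9,0.7,0,0,0]]
  ]
}}

```text
t: 11.05
tool_pos: [0.5019, 0.2053, 0.2812]
tool_rot: [0.395, -3.112, 0.002]
contact_force: [-0.4, 0.9, -3.9]
opening: 0.0388
grip_force: 63.3
```

Run:
```python
from h import *
go(.5008,.2075,.192,104.4)
```

```text
go [0.01 0.25 8.92] [-0.001 -0.004  0.001] rows>= 2.1
```

{"name": "arm_command", "arguments": {
  "plan": [
    [[0,0.2,2.2,0,0,0],[0,0.2,4.4,0,0,0],[0,0.2,6,0,0,0],[0,0.2,7.2,0,0,0],[0,0.2,8,0,0,0],[0,0.2,8.5,0,0,0],[0,0.2,8.8,0,0,0],[0,0.2,9,0,0,0],[0,0.2,9.2,0,0,0],[0,0.2,9.2,0,0,0],[0,0.2,9.2,0,0,0]]
  ]
}}

```text
t: 11.97
tool_pos: [0.5025, 0.2079, 0.1923]
tool_rot: [-0.395, 3.116, 0.0]
contact_force: [-0.2, 0.8, -4.6]
opening: 0.0387
grip_force: 63.3
```

{"name": "arm_command", "arguments": {
  "plan": [
    [[0,0,0.1,0,0,0],[0,0,0.2,0,0,0],[0,0,0.3,0,0,0],[0,0,0.3,0,0,0]]
  ]
}}

```text
t: 12.3
tool_pos: [0.503, 0.2081, 0.1915]
tool_rot: [0.396, -3.116, 0.0]
contact_force: [-7.6, -1.7, 11.3]
opening: 0.0389
grip_force: 65.3
```

{"name": "arm_command", "arguments": {
  "plan": [
    [[0,0,0,0,0,0],[0,0,0,0,0,0],[0,0,0,0,0,0],[0,0,0,0,0,0],[0,0,0,0,0,0]]
  ],
  "gripper": -0.6
}}

```text
t: 12.72
tool_pos: [0.5023, 0.2078, 0.1888]
tool_rot: [-0.395, 3.116, 0.0]
contact_force: [0.1, 0.5, 0.4]
opening: 0.0683
grip_force: 0.0
```

{"name": "arm_command", "arguments": {
  "plan": [
    [[0,0,-2,0,0,0],[0,0,-5,0,0,0],[0,0,-9,0,0,0],[0,0,-13,0,0,0],[0,0,-13,0,0,0]]
  ]
}}

```text
t: 13.13
tool_pos: [0.5048, 0.2085, 0.3286]
tool_rot: [-0.393, 3.101, 0.003]
contact_force: [1.3, 0.4, 1.7]
opening: 0.0685
grip_force: 0.0
```

Run:
```python
from h import *
print(get_obs()['q'])
go(.5836,-.31,.32,114.7)
```

```text
[ 2.55461621e-01 -8.01361203e-02  1.87417004e+00  6.25971509e-06
  1.33141617e+00 -1.56765805e+00]
go [  5.33 -52.18   0.77] [-0.001  0.016 -0.179] rows>= 12.6
```

{"name": "arm_command", "arguments": {
  "plan": [
    [[5.3,-52.2,0.8,0,0,-0.18],[5.3,-52.2,0.8,0,0,-0.18],[5.3,-52.2,0.8,0,0,-0.18],[5.3,-52.2,0.8,0,0,-0.18],[5.3,-52.2,0.8,0,0,-0.18],[5.3,-52.2,0.8,0,0,-0.18],[5.3,-52.2,0.8,0,0,-0.18],[5.3,-52.2,0.8,0,0,-0.18],[5.3,-52.2,0.8,0,0,-0.18],[5.3,-52.2,0.8,0,0,-0.18],[5.3,-52.2,0.8,0,0,-0.18],[5.3,-52.2,0.8,0,0,-0.18]]
  ]
}}

```text
t: 14.13
tool_pos: [0.5767, -0.2848, 0.3107]
tool_rot: [-0.673, 3.069, 0.0]
contact_force: [1.3, -0.1, 0.5]
opening: 0.0683
grip_force: 0.0
```

Run:
```python
from h import *
go(.5836,-.31,.25,114.7)
im,W=cloud('top'); np.save('top2.npy',W); cv2.imwrite('pics/top2.png',im)
S=W[200:240,135:180].reshape(-1,3)
S=S[(np.hypot(S[:,0]-.5008,S[:,1]-.2075)<.042)]
T=S[S[:,2]>.025]; print('vee top',len(T),np.percentile(T[:,2],[10,50,90,97]).round(4),cv2.minAreaRect((T[:,:2]*1000).astype(np.float32)))
cv2.imwrite('pics/top2c.png',cv2.resize(im[160:290,60:200],None,fx=4,fy=4))
```

```text
go [ 0.43 -2.58  6.07] [0.    0.    0.001] rows>= 1.6
vee top 318 [0.0295 0.0374 0.0445 0.0465] ((502.91510009765625, 206.8141632080078), (44.69829559326172, 40.06439208984375), 14.694477081298828)
```

View pics/top2c.png

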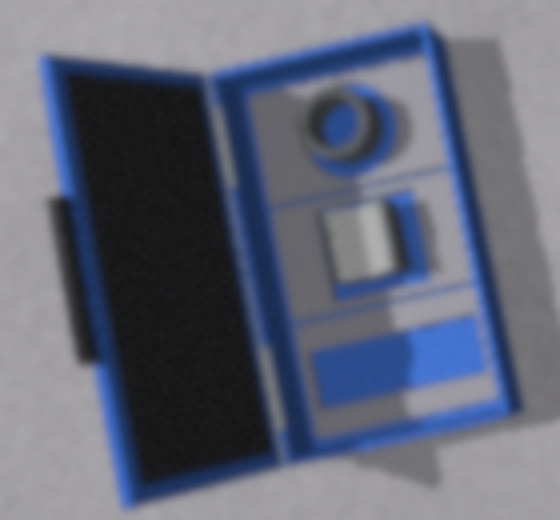

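The ring (340,125) and the vee block (365,243) are both seated, and the slot (400,360) is free. Next is the bar.

{"name": "arm_command", "arguments": {
  "plan": [
    [[0.4,-2.5,3,0,0,0],[0.4,-2.5,6.1,0,0,0],[0.4,-2.5,6.1,0,0,0],[0.4,-2.5,6.1,0,0,0],[0.4,-2.5,6.1,0,0,0]]
  ]
}}

```text
t: 14.6
tool_pos: [0.584, -0.3065, 0.251]
tool_rot: [-0.674, 3.068, -0.001]
contact_force: [0.5, 0.3, 0.8]
opening: 0.0682
grip_force: 0.0
```

Run:
```python
from h import *
go(.5836,-.31,.185,114.7)
```

```text
go [ 0.18 -0.3   6.61] [-0.     0.     0.002] rows>= 1.6
```

{"name": "arm_command", "arguments": {
  "plan": [
    [[0.2,-0.2,2.2,0,0,0],[0.2,-0.2,4.5,0,0,0],[0.2,-0.2,6.5,0,0,0],[0.2,-0.2,6.5,0,0,0],[0.2,-0.2,6.5,0,0,0]]
  ]
}}

```text
t: 15.02
tool_pos: [0.5831, -0.309, 0.1863]
tool_rot: [-0.675, 3.068, -0.001]
contact_force: [0.3, -0.2, 0.4]
opening: 0.0684
grip_force: 0.0
```

{"name": "arm_command", "arguments": {
  "plan": [
    [[0,0,0,0,0,0],[0,0,0,0,0,0],[0,0,0,0,0,0],[0,0,0,0,0,0],[0,0,0,0,0,0],[0,0,0,0,0,0],[0,0,0,0,0,0],[0,0,0,0,0,0]]
  ],
  "gripper": 1,
  "force": 80
}}

```text
t: 15.68
tool_pos: [0.5833, -0.3097, 0.187]
tool_rot: [-0.673, 3.067, -0.001]
contact_force: [-1.8, 1.3, 4.9]
opening: 0.0162
grip_force: 80.6
```

{"name": "arm_command", "arguments": {
  "plan": [
    [[0,0,-2,0,0,0],[0,0,-5,0,0,0],[0,0,-8,0,0,0],[0,0,-10,0,0,0],[0,0,-10,0,0,0],[0,0,-10,0,0,0]]
  ]
}}

```text
t: 16.18
tool_pos: [0.5827, -0.3096, 0.2855]
tool_rot: [-0.673, 3.068, -0.002]
contact_force: [-0.2, 0.8, -4.5]
opening: 0.0166
grip_force: 79.3
```

Run:
```python
from h import *
o=get_obs();im,W=cloud('side'); S=W.reshape(-1,3); t=o['tool_pos']
m=(np.abs(S[:,0]-t[0])<.07)&(np.abs(S[:,1]-t[1])<.07)&(S[:,2]>.06)&(S[:,2]<.16); S=S[m]
a=np.radians(114.7); Y=np.array([np.cos(a),np.sin(a)]); X=np.array([Y[1],-Y[0]])
print(t)
for z in np.arange(.07,.16,.006):
    q=S[np.abs(S[:,2]-z)<.003]
    if len(q): d=q[:,:2]-t[:2]; print(z.round(3),len(q),'X',(d@X).min().round(3),(d@X).max().round(3),'Y',(d@Y).min().round(3),(d@Y).max().round(3))
go(.4282,.1889,.29,14.4)
```

```text
[ 0.58269613 -0.30964379  0.2854787 ]
0.094 1 X 0.031 0.031 Y 0.005 0.005
0.1 40 X -0.046 0.042 Y 0.006 0.012
0.106 71 X -0.046 0.044 Y -0.001 0.013
0.112 60 X -0.046 0.044 Y 0.001 0.018
0.118 60 X -0.045 0.044 Y 0.003 0.02
0.124 71 X -0.045 0.044 Y 0.003 0.023
0.13 91 X -0.045 0.044 Y -0.011 0.025
0.136 86 X -0.046 0.044 Y -0.01 0.022
0.142 18 X -0.013 0.008 Y 0.012 0.024
0.148 12 X -0.009 0.009 Y -0.018 0.024
0.154 2 X -0.002 0.01 Y -0.013 0.034
go [-6.88 51.68 -0.57] [ 0.003  0.    -1.39 ] rows>= 12.5
```

{"name": "arm_command", "arguments": {
  "plan": [
    [[-0.5,4,-0.6,0,0,0.12],[-1,8,-0.6,0,0,0.24],[-1.6,12,-0.6,0,0,0.36],[-2.1,16,-0.6,0,0,0.48],[-2.7,20,-0.6,0,0,0.6],[-3.2,24,-0.6,0,0,0.72],[-3.7,28,-0.6,0,0,0.84],[-4.2,32,-0.6,0,0,0.96],[-4.7,35,-0.6,0,0,1.08],[-5.1,38,-0.6,0,0,1.2],[-5.3,40,-0.6,0,0,1.32],[-5.5,41,-0.6,0,0,1.44]]
  ]
}}

```text
t: 17.23
tool_pos: [0.4584, 0.0879, 0.2875]
tool_rot: [-1.519, -2.743, 0.004]
contact_force: [-0.1, -0.4, -5.0]
opening: 0.0163
grip_force: 79.7
```

Run:
```python
from h import *
o=get_obs(); print(o['q'])
go(.4282,.1889,.28,14.4)
```

```text
[ 2.96622732e-02 -2.33641366e-01  2.08219361e+00  8.62769690e-04
  1.29970556e+00 -5.30062222e-01]
go [10.16  2.8   0.77] [-0.006 -0.003  0.308] rows>= 2.5
```

{"name": "arm_command", "arguments": {
  "plan": [
    [[2.5,0.7,0.7,0,0,0.1],[5,1.4,0.7,0,0,0.2],[7.5,2.1,0.7,0,0,0.3],[10,2.8,0.7,0,0,0.31],[10.2,2.8,0.7,0,0,0.31],[10.2,2.8,0.7,0,0,0.31],[10.2,2.8,0.7,0,0,0.31],[10.2,2.8,0.7,0,0,0.31]]
  ]
}}

```text
t: 17.9
tool_pos: [0.4299, 0.1862, 0.2828]
tool_rot: [-1.924, -2.482, 0.003]
contact_force: [-0.5, -0.2, -4.8]
opening: 0.0166
grip_force: 79.8
```

Run:
```python
from h import *
go(.4282,.1889,.192,14.4)
```

```text
go [ 0.31 -0.08  9.08] [-0.002  0.     0.001] rows>= 2.2
```

{"name": "arm_command", "arguments": {
  "plan": [
    [[0.3,-0.1,2.2,0,0,0],[0.3,-0.1,4.4,0,0,0],[0.3,-0.1,6,0,0,0],[0.3,-0.1,7.2,0,0,0],[0.3,-0.1,8,0,0,0],[0.3,-0.1,8.5,0,0,0],[0.3,-0.1,8.9,0,0,0],[0.3,-0.1,9.2,0,0,0],[0.3,-0.1,9.2,0,0,0],[0.3,-0.1,9.2,0,0,0]]
  ]
}}

```text
t: 18.73
tool_pos: [0.4288, 0.1897, 0.1928]
tool_rot: [1.923, 2.483, 0.001]
contact_force: [-0.1, 0.2, -4.2]
opening: 0.016
grip_force: 80.0
```

{"name": "arm_command", "arguments": {
  "plan": [
    [[0,0,0.1,0,0,0],[0,0,0.2,0,0,0],[0,0,0.2,0,0,0]]
  ]
}}

```text
t: 18.98
tool_pos: [0.4291, 0.1899, 0.1919]
tool_rot: [1.923, 2.484, 0.001]
contact_force: [-3.8, -0.9, 4.7]
opening: 0.0163
grip_force: 81.0
```

{"name": "arm_command", "arguments": {
  "plan": [
    [[0,0,0,0,0,0],[0,0,0,0,0,0],[0,0,0,0,0,0],[0,0,0,0,0,0],[0,0,0,0,0,0]]
  ],
  "gripper": 0.2
}}

```text
t: 19.4
tool_pos: [0.4286, 0.1897, 0.1904]
tool_rot: [1.923, 2.484, 0.001]
contact_force: [0.1, -0.1, -0.1]
opening: 0.0344
grip_force: 0.0
```

{"name": "arm_command", "arguments": {
  "plan": [
    [[0,0,-2,0,0,0],[0,0,-5,0,0,0],[0,0,-9,0,0,0],[0,0,-13,0,0,0],[0,0,-17,0,0,0],[0,0,-21,0,0,0],[0,0,-24,0,0,0],[0,0,-24,0,0,0]]
  ]
}}

```text
t: 20.07
tool_pos: [0.4294, 0.1899, 0.439]
tool_rot: [1.918, 2.477, 0.018]
contact_force: [0.4, -0.1, 0.5]
opening: 0.0342
grip_force: 0.0
```

Run:
```python
from h import *
print(get_obs()['q'],get_obs()['tool_pos'])
im,W=cloud('side'); cv2.imwrite('pics/s3.png',cv2.resize(im[230:350,110:320],None,fx=3.5,fy=3.5))
C=np.array([.5008,.2075]);a=np.radians(104.4);nx=np.array([np.cos(a),np.sin(a)]);ny=np.array([-nx[1],nx[0]])
S=W.reshape(-1,3); d=S[:,:2]-C; x=d@nx;y=d@ny
m=(abs(x)<.055)&(abs(y-.075)<.033)&(S[:,2]>.02)&(S[:,2]<.07); print('bar',m.sum(),np.percentile(S[m,2],[50,95]),x[m].min(),x[m].max(),y[m].min(),y[m].max())
# lid free edge: points high outside
m=(x>.06)&(x<.2)&(abs(y)<.12)&(S[:,2]>.075)&(S[:,2]<.25); print('lid',m.sum(),x[m].max(),S[m,2].max())
H=np.array([*(C+.07*nx),.0555])
g=lambda x,y,z:go(*(C+nx*x+ny*y),z,14.4)
g(.2,0,.43)
```

```text
[ 2.57752536e-01 -3.55137501e-01  1.92099365e+00  1.99902933e-05
  1.56133871e+00  4.65278010e-03] [0.42939495 0.18993269 0.43901725]
bar 202 [0.03983517 0.0415733 ] -0.045880355357498646 0.00430926005034176 0.06655318679271982 0.08457219577773632
lid 4260 0.12291792463023388 0.20094672212210762
go [19.92  7.42  0.59] [ 0.009 -0.     0.002] rows>= 5.1
```

View pics/s3.png

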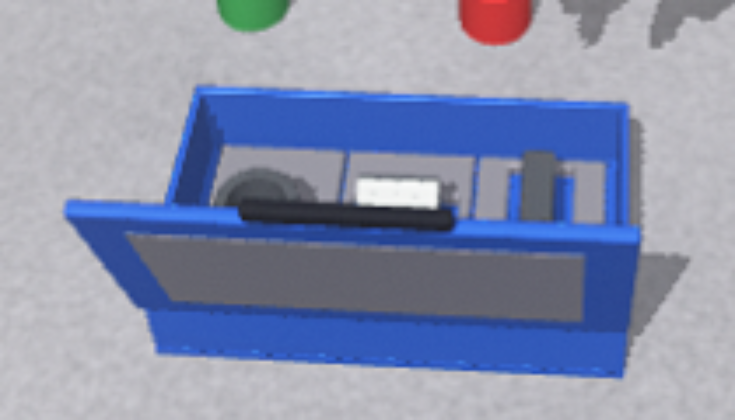

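Side view: the bar (540,185) is in the slot, with its top at 41.5 mm, so it is on the floor. Now for the lid: I'll go over it to its outside with the fingers shut.

{"name": "arm_command", "arguments": {
  "plan": [
    [[4,1.5,0.3,0,0,0],[8,3,0.5,0,0,0],[12,4.5,0.5,0,0,0],[16,6,0.5,0,0,0],[18,7.4,0.5,0,0,0],[18,7.4,0.5,0,0,0],[18,7.4,0.5,0,0,0],[18,7.4,0.5,0,0,0]]
  ],
  "gripper": 1
}}

```text
t: 20.78
tool_pos: [0.4548, 0.3821, 0.4233]
tool_rot: [-1.923, -2.483, 0.005]
contact_force: [-0.0, -0.3, -0.1]
opening: -0.0
grip_force: 0.0
```

```bash
cat >> h.py <<'E'
C=np.array([.5008,.2075]);_a=np.radians(104.4);nx=np.array([np.cos(_a),np.sin(_a)]);ny=np.array([-nx[1],nx[0]])
def g(x,y,z):
    p=get_obs()['tool_pos']; print('x,y,tip',((p[:2]-C)@nx).round(4),((p[:2]-C)@ny).round(4),(p[2]-.173).round(4)); go(*(C+nx*x+ny*y),z+.173,14.4)
E
python3 - <<'E'
from h import *
g(.18,0,.165); g(.089,0,.165)
E
```

```text
x,y,tip 0.1805 0.0012 0.2503
go [-0.04  0.14  8.53] [-0.003  0.001  0.002] rows>= 2.0
x,y,tip 0.1805 0.0012 0.2503
go [-9.14  0.12  8.54] [-0.003  0.001  0.002] rows>= 3.0
```

{"name": "arm_command", "arguments": {
  "plan": [
    [[0,0,4,0,0,0],[0,0,8.5,0,0,0],[0,0,8.5,0,0,0],[-1.5,0,8.5,0,0,0],[-3,0,8.5,0,0,0],[-4,0,8.5,0,0,0],[-5,0,8.5,0,0,0],[-6,0,8.5,0,0,0],[-7,0,8.5,0,0,0],[-8,0,8.5,0,0,0],[-9.1,0,8.5,0,0,0],[-9.1,0,8.5,0,0,0]]
  ]
}}

```text
t: 21.78
tool_pos: [0.4787, 0.2926, 0.3418]
tool_rot: [1.924, 2.481, 0.001]
contact_force: [0.4, 0.5, 1.0]
opening: -0.0003
grip_force: 0.0
```

Run:
```python
from h import *
g(.089,0,.165)
im,W=cloud('side'); cv2.imwrite('pics/s4.png',im[150:384,60:400])
```

```text
x,y,tip 0.0879 0.0002 0.1688
go [0.11 0.02 0.38] [0.002 0.001 0.   ] rows>= 0.1
```

View pics/s4.png

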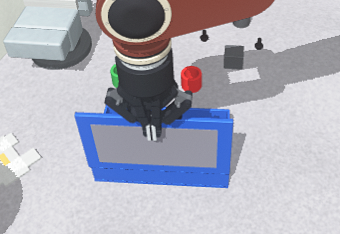

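The lid is upright, with the fingers (152,130) on its outer face. Now I follow the arc down.

{"name": "arm_command", "arguments": {
  "plan": [
    [[-1.4,0,0.1,0,0,0],[-2.8,0,0.3,0,0,0],[-4.2,0,0.7,0,0,0],[-5.5,0,1.2,0,0,0],[-6.8,0,1.9,0,0,0],[-7.9,0,2.8,0,0,0],[-8.9,0,3.8,0,0,0],[-9.8,0,5,0,0,0],[-10.5,0,6.2,0,0,0],[-11.1,0,7.5,0,0,0],[-11.4,0,8.2,0,0,0],[-11.4,0,8.2,0,0,0]]
  ]
}}

```text
t: 22.83
tool_pos: [0.5053, 0.1832, 0.2548]
tool_rot: [-1.922, -2.48, 0.007]
contact_force: [-0.7, -0.6, -0.8]
opening: 0.0003
grip_force: 0.0
```

Run:
```python
from h import *
g(-.029,0,.0635)
```

```text
x,y,tip -0.0246 0.0017 0.0818
go [-0.44  0.18  1.82] [-0.006 -0.     0.001] rows>= 0.5
```

{"name": "arm_command", "arguments": {
  "plan": [
    [[-0.3,0,0.5,0,0,0],[-0.4,0,1,0,0,0],[-0.4,0,1.4,0,0,0],[-0.4,0,1.7,0,0,0],[-0.4,0,1.8,0,0,0],[-0.4,0,1.8,0,0,0]]
  ]
}}

```text
t: 23.33
tool_pos: [0.5072, 0.1802, 0.24]
tool_rot: [-1.923, -2.484, 0.0]
contact_force: [0.3, 0.1, 0.5]
opening: -0.0002
grip_force: 0.0
```

{"name": "arm_command", "arguments": {
  "plan": [
    [[0,0,0.1,0,0,0],[0,0,0.2,0,0,0],[0,0,0.2,0,0,0]]
  ]
}}

```text
t: 23.58
tool_pos: [0.5074, 0.1802, 0.2382]
tool_rot: [1.923, 2.484, 0.0]
contact_force: [0.3, -0.2, 0.3]
opening: 0.0002
grip_force: 0.0
```

{"name": "arm_command", "arguments": {
  "plan": [
    [[0,0,0.1,0,0,0],[0,0,0.2,0,0,0],[0,0,0.2,0,0,0],[0,0,0.2,0,0,0]]
  ]
}}

```text
t: 23.92
tool_pos: [0.5075, 0.1801, 0.2369]
tool_rot: [1.923, 2.484, -0.0]
contact_force: [-2.0, -0.5, 5.2]
opening: -0.0003
grip_force: 2.7
```

Run:
```python
from h import *
im,W=cloud('top'); S=W.reshape(-1,3);d=S[:,:2]-C;x=d@nx;y=d@ny
for yy in(-.09,.09):
    m=(abs(y-yy)<.02)
    for xx in(-.055,-.03,0,.03,.055):
        k=m&(abs(x-xx)<.008); print(yy,xx,k.sum(),np.nanmedian(S[k,2]).round(4) if k.any() else '')
```

```text
-0.09 -0.055 108 0.0631
-0.09 -0.03 72 0.0631
-0.09 0 37 0.0629
-0.09 0.03 41 0.0627
-0.09 0.055 36 0.0625
0.09 -0.055 291 0.4173
0.09 -0.03 295 0.4222
0.09 0 141 0.4224
0.09 0.03 153 0.4226
0.09 0.055 28 0.0625
```

{"name": "arm_command", "arguments": {
  "plan": [
    [[0,0,0.1,0,0,0],[0,0,0.2,0,0,0],[0,0,0.2,0,0,0],[0,0,0.2,0,0,0]]
  ]
}}

```text
t: 24.3
tool_pos: [0.5078, 0.1802, 0.2368]
tool_rot: [-1.923, -2.484, 0.001]
contact_force: [-7.8, -2.1, 15.8]
opening: 0.0003
grip_force: 8.1
```

{"name": "arm_command", "arguments": {
  "plan": [
    [[0,0,-3,0,0,0],[0,0,-6,0,0,0],[0,0,-10,0,0,0],[0,0,-14,0,0,0],[-4,0,-16,0,0,0],[-8,0,-16,0,0,0],[-12,0,-16,0,0,0],[-16,0,-16,0,0,0],[-20,0,-16,0,0,0],[-24,0,-16,0,0,0],[-24,0,-16,0,0,0],[-24,0,-16,0,0,0]]
  ]
}}

```text
t: 25.3
tool_pos: [0.5676, -0.0541, 0.3936]
tool_rot: [-1.928, -2.48, -0.0]
contact_force: [-0.1, 0.8, -0.3]
opening: -0.0001
grip_force: 0.0
```

Run:
```python
from h import *
im,W=cloud('top'); S=W.reshape(-1,3);d=S[:,:2]-C;x=d@nx;y=d@ny
cv2.imwrite('pics/end.png',im)
for yy in(-.09,0,.09):
    m=(abs(y-yy)<.02)
    print(yy,[np.nanmedian(S[m&(abs(x-xx)<.008),2]).round(4) for xx in(-.06,-.03,0,.03,.055)])
```

```text
-0.09 [np.float64(0.0629), np.float64(0.0636), np.float64(0.063), np.float64(0.0631), np.float64(0.0624)]
0 [np.float64(0.0626), np.float64(0.0637), np.float64(0.0636), np.float64(0.0634), np.float64(0.0623)]
0.09 [np.float64(0.0629), np.float64(0.0629), np.float64(0.0634), np.float64(0.0632), np.float64(0.0627)]
```

View pics/end.png

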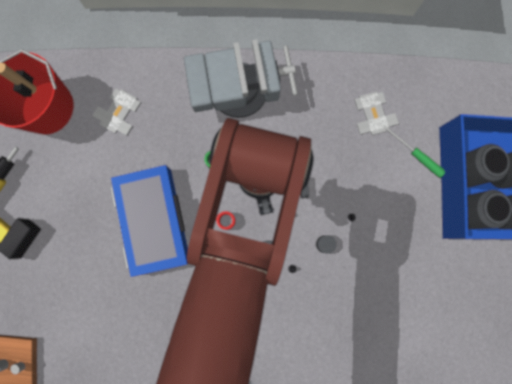

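The lid (150,220) lies flat and shut at 63 mm, and the arm is clear of it.

```bash
python3 -c "
from station import *
print(finish_job())"
```

```text
the job is handed in; nothing more can be done
None
```

The ring, vee block and long bar are in their nests and down on the case floor, the lid is fully shut, the look-alikes were not touched, and I handed the job in at about 25 s.

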